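# Clip down a topping carrier and raise its handle

## Task

Close up the topping carrier for carrying away: its lid is already in place, so snap the four hinged clips down over the rim in opposite-corner order (one clip, next the one diagonally across from it, then the other two), each fully shut. Then draw the telescoping handle up until its lock button clicks out, and let go. Leave the other things on the counter where they stand.

Things in the scene. Friction and masses are not known exactly. Their poses are not given: they have to be found in the camera images.
- carrier: White plastic topping carrier, box with lid in place, firm on the counter (does not move): 150 mm (its x) by 210 mm (its y) by 116 mm high. Origin at the centre of its underside; z up, x away from the robot, y to the robot's left, turned up to 0.5 rad about the vertical. Two clips along each long side near the corners, a telescoping handle along the middle (y) of the lid.
- clip_near_left (a joint): Grey lid clip at the carrier's -x, +y corner, diagonal to clip_far_right: hinged arm 56 x 26 x 6 mm with a hook for the rim. Hinge along y, 36 mm from the lid's middle, 121 mm above the counter. Rad: 0 = shut, flat on the lid; starts 0.6 to 0.9 (raised, stays). Pressed, it resists with up to about 8 N till about 0.13, then snaps shut by itself and stays; let go before, it springs up to about 0.3.
- clip_near_left_pad (a point): Ribbed thumb pad on top of that clip's arm, 36 mm from its hinge. Clip shut: at (-72, 78) mm in the carrier's x, y and 124 mm above the counter; clip raised: higher and nearer the hinge. Pushing straight down over the place where it lies when shut closes the clip.
- clip_near_right (a joint): Grey lid clip at the carrier's -x, -y corner, diagonal to clip_far_left: hinged arm 56 x 26 x 6 mm with a hook for the rim. Hinge along y, 36 mm from the lid's middle, 121 mm above the counter. Rad: 0 = shut, flat on the lid; starts 0.6 to 0.9 (raised, stays). Pressed, it resists with up to about 8 N till about 0.13, then snaps shut by itself and stays; let go before, it springs up to about 0.3.
- clip_near_right_pad (a point): Ribbed thumb pad on top of that clip's arm, 36 mm from its hinge. Clip shut: at (-72, -78) mm in the carrier's x, y and 124 mm above the counter; clip raised: higher and nearer the hinge. Pushing straight down over the place where it lies when shut closes the clip.
- clip_far_left (a joint): Grey lid clip at the carrier's +x, +y corner, diagonal to clip_near_right: hinged arm 56 x 26 x 6 mm with a hook for the rim. Hinge along y, 36 mm from the lid's middle, 121 mm above the counter. Rad: 0 = shut, flat on the lid; starts 0.6 to 0.9 (raised, stays). Pressed, it resists with up to about 8 N till about 0.13, then snaps shut by itself and stays; let go before, it springs up to about 0.3.
- clip_far_left_pad (a point): Ribbed thumb pad on top of that clip's arm, 36 mm from its hinge. Clip shut: at (72, 78) mm in the carrier's x, y and 124 mm above the counter; clip raised: higher and nearer the hinge. Pushing straight down over the place where it lies when shut closes the clip.
- clip_far_right (a joint): Grey lid clip at the carrier's +x, -y corner, diagonal to clip_near_left: hinged arm 56 x 26 x 6 mm with a hook for the rim. Hinge along y, 36 mm from the lid's middle, 121 mm above the counter. Rad: 0 = shut, flat on the lid; starts 0.6 to 0.9 (raised, stays). Pressed, it resists with up to about 8 N till about 0.13, then snaps shut by itself and stays; let go before, it springs up to about 0.3.
- clip_far_right_pad (a point): Ribbed thumb pad on top of that clip's arm, 36 mm from its hinge. Clip shut: at (72, -78) mm in the carrier's x, y and 124 mm above the counter; clip raised: higher and nearer the hinge. Pushing straight down over the place where it lies when shut closes the clip.
- handle (a joint): Telescoping carrying handle on the lid. Value in m: how far it is drawn up, 0 = all the way down, starts at 0 to 0.015, stops at 0.066. Slides straight up with about 6 N and stays where it is left; locked against going down once its button is out, which happens at about 0.064.
- handle_bar (a point): Centre of the handle's black grip bar, 16 mm thick (carrier's x), 130 mm long (y), 14 mm high, on two 14 mm square aluminium posts 50 mm either side of its centre. It lies over the carrier's origin, 158 mm plus the handle's value above the counter; 35 mm of free space below it when down. Best pinched across its thickness at the middle, from above.
- lock_button (a joint): Small square steel lock button (10 by 8 mm) on the far (+x) face of the handle's left (+y) post, hidden within the sleeve until the handle is fully drawn up, then it clicks out by itself above the sleeve. Value in m: 0 = pressed in, 0.006 = out.

How it is judged:
By the outcome, as a careful person would: the job done as asked, in the order asked, and still so for the second after the job is handed in, with the robot touching nothing.
It also fails if it takes over 72 s, if anything falls off the work surface, if the arm or the gripper's body presses on something with over 40 N, if the wrist force passes 120 N, or if a joint passes its speed limit or range.

## Robot

A 6-joint arm with a two-finger parallel gripper is mounted at the origin on the work surface. World frame = base frame: x ahead of the robot, y to its left, z up, the work surface at z = 0. Lengths are in m, angles in rad, forces in N, time in s.
With the tool pointing down it reaches from about 0.275 to 0.825 m from the base axis. Payload 4.9 kg.
Tool frame: the origin (TCP) lies midway between the tips of the shut fingers; the grasp point (between the pads) lies 19 mm behind it (grip_point_offset is the distance from the TCP to the grasp point, in m); z points along the fingers, x is the direction in which the jaws open and shut, and the axes are right-handed (so a half turn about z gives the same grasp; the last joint's range is limited). The gripper opens to 85 mm and grips with 20 to 120 N. Pads are 22 mm wide; open, the fingers measure 114 mm over their backs; the gripper's body (76 mm by 85 mm) begins 54 mm behind the grasp point. The pads swing forward as they close: fully open they stand 13 mm farther back than shut.
Start: joints at [-1.409, 0.326, -0.193, 1.052, 0, 1.437], TCP at [0.16, -0.526, 0.231] pointing down, gripper open.
Joint ranges: [-2.65, 2.65], [-0.97, 1.79], [-1.3, 1.35], [-1.93, 2.1], [-1.47, 1.37], [-3.14, 3.14]. Speed limits (rad/s): [2.57, 2.57, 3.14, 3.14, 3.14, 3.14].

## Interface

Orientations are given as a rotation vector (axis times angle).
In Python, from cell import * gives the robot as it stands. Calls block until the motion is done:
- movep(position, orientation): joint-space move of the TCP to a pose.
- move_l(position, velocity=0.15, rot=None, until_force=None): straight line of the TCP; rot=None keeps the orientation; velocity is the mean speed in m/s. With until_force (N) it stops when the force on the tool has changed by that much, and returns True; else False.
- set_joints(angles): joint-space move.
- let_go() and grab(newtons=None): open the fingers fully, or close them until they stop; newtons is the grip in N (None keeps the last).
- sleep(seconds).
- ik(position, orientation): joint angles nearest the present ones, or None.
- get_state(): the state.
- grab_frame(name): name is "scene" or "side" or "wrist"; returns a dict with "img" (400x640x3 uint8, red, green, blue), "fx", "fy", "cx", "cy" (pixels), "cam_to_world" (4x4, takes a point from camera to world coordinates); the wrist camera has in their place "T_tool_cam" (4x4, takes a point from camera to tool coordinates, whose origin is the TCP and whose axes are the tool frame's). Camera axes: x right, y down, z forward; pixel columns grow to the right and rows downward; lengths in m; the calibration is good to about 2 mm. A picture is of the moment at which its call begins: read the wrist's pose just before it. There is no depth.
A pose or a line that the arm cannot do raises MotionError and nothing moves.
- sign_off(): hands the job in, once; it reports no verdict.
Trained networks look in the newest picture that a camera, given by its name, has taken for a name from the list of things; names that differ only in an ending like _2 or _b are one class to them, and where a whole thing is asked for, a point or a joint stands for the part that bears it (a point fixed in the world has none). Each returns a list of dicts, best first, with "score" (0 to 1); they miss things now and then, are a little off and sometimes report something else, mostly with a low value. They report only what shows in the picture. A call takes as long as a camera call.
- spot_in(camera, name): "centre" ([column, row] in pixels, amid what is visible of it).
- silhouettes(camera, name): "mask" (400x640 bool, what is visible of it) and "centre" ([column, row] in pixels, amid what is visible of it).
- tip_of(camera, name): "centre" ([column, row] in pixels: a listed point, or the origin of a listed thing).
The state is a dict: "clock": time; "q": joint angles; "joint_velocities": joint speeds; "tau": joint torques, N m; "position": TCP position; "eef_rot": TCP orientation; "contact_force": force on the tool from outside, world axes, zero at the start; "wrist_torque": the same for the moment, N m; "finger_gap": opening from 0.0 (shut) to 1.0 (fully open).
Only numpy, scipy, OpenCV 4.12 (cv2) and the standard library are available. Lean on these libraries where they do the work, as an engineer would, in place of code of your own. Each camera call takes 0.05 s, during which the arm holds its last target. There are 200 camera calls.

## Working session

There is one attempt and no reset: what is moved stays moved. The work goes in short steps, each a Python script; the robot and the scene stay as the last script left them, time stands still between calls to the robot, and variables do not carry over. Pictures are saved under pics/ and viewed, about 8 in all and at most 12, crops included, and the job is handed in when it is done.

```bash
mkdir -p pics; ls; python3 - <<'E'
from cell import *
import cv2,numpy as np
ims=[]
N=["carrier","handle_bar","clip_near_left_pad","clip_near_right_pad","clip_far_left_pad","clip_far_right_pad"]
for c in ["scene","side"]:
    f=grab_frame(c); cv2.imwrite(f"pics/{c}0.png",f["img"][:,:,::-1])
    np.savez(f"{c}.npz",**{k:v for k,v in f.items()})
    for n in N:
        print(c,n,[(np.round(d["centre"],1).tolist(),round(d["score"],2)) for d in tip_of(c,n)[:3]])
s=get_state();print(s)
E
```

```text
pics
scene carrier [([384.1, 237.8], 0.63)]
scene handle_bar [([399.7, 166.2], 0.8)]
scene clip_near_left_pad []
scene clip_near_right_pad [([350.4, 150.7], 0.6)]
scene clip_far_left_pad [([449.2, 200.3], 0.68)]
scene clip_far_right_pad [([350.1, 185.6], 0.7)]
side carrier [([316.6, 205.4], 0.72)]
side handle_bar [([313.2, 137.7], 0.81)]
side clip_near_left_pad [([278.8, 130.8], 0.49)]
side clip_near_right_pad [([288.9, 167.7], 0.57)]
side clip_far_left_pad [([334.2, 127.9], 0.69)]
side clip_far_right_pad [([358.4, 161.4], 0.96)]
{'clock': 0.7, 'q': array([-1.40923149e+00,  3.26148060e-01, -1.92559629e-01,  1.05202122e+00,
       -3.49149822e-05,  1.43659352e+00]), 'joint_velocities': array([ 6.68296344e-05, -1.45885162e-03,  1.41729747e-03, -1.01056006e-03,
        3.61842198e-04,  1.33712626e-03]), 'tau': array([ 3.53003525e-04, -4.43192339e+01,  2.62713540e+01,  8.59680622e-04,
        8.52544122e-05, -2.15070372e-06]), 'position': array([ 0.16031538, -0.52615101,  0.2313245 ]), 'eef_rot': array([ 2.52445591e+00, -1.86983264e+00,  3.76538470e-05]), 'contact_force': array([ 0.32124581, -1.21712728,  0.6940896 ]), 'wrist_torque': array([-0.00559185, -0.04818034, -0.05037085]), 'finger_gap': 0.9988427448118891}
```

View pics/scene0.png

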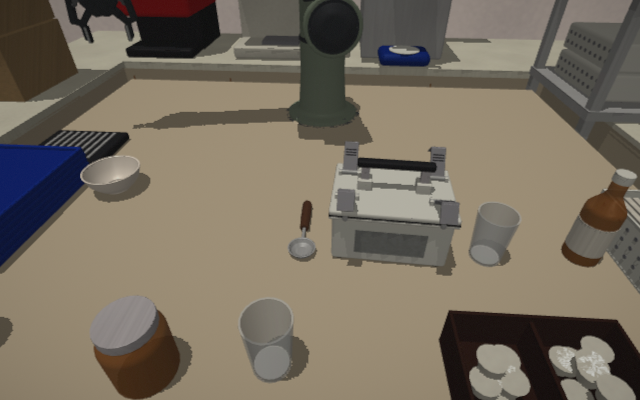

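View pics/side0.png

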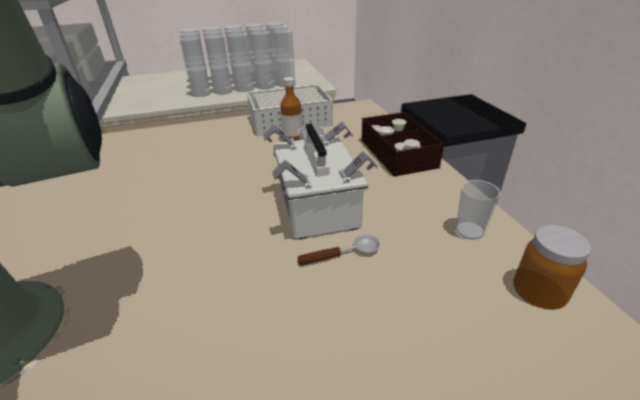

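The scene camera shows the carrier with its lid around (392,205), the black bar at (397,165) and four raised clips at about (350,155), (438,160), (347,200) and (449,210). A glass at (493,235) and a ladle at (303,230) stand nearby. The side view agrees, with the carrier at (320,185). I'll fit the pose next.

```bash
cat > h.py <<'E'
import numpy as np, cv2
from scipy.optimize import least_squares
from scipy.spatial.transform import Rotation as R
C={"near_left":(-1,1),"near_right":(-1,-1),"far_left":(1,1),"far_right":(1,-1)}
def proj(f,M,p):
    q=np.linalg.inv(M)@np.append(p,1); return np.array([f["fx"]*q[0]/q[2]+f["cx"],f["fy"]*q[1]/q[2]+f["cy"]])
def world(p,l):
    c,s=np.cos(p[2]),np.sin(p[2]); return np.array([p[0]+c*l[0]-s*l[1],p[1]+s*l[0]+c*l[1],l[2]])
def model(p,n):
    if n=="carrier": return world(p,(0,0,0))
    if n=="handle_bar": return world(p,(0,0,.158+p[3]))
    k=n[5:-4]; sx,sy=C[k]; t=p[4+list(C).index(k)]
    return world(p,(sx*(.036+.036*np.cos(t)-.003*np.sin(t)),sy*.078,.121+.036*np.sin(t)+.003*np.cos(t)))
def fit(obs,p0=(.5,-.1,0,.007,.75,.75,.75,.75)):
    p0=np.array(p0)
    def r(p): return np.concatenate([np.concatenate([w*(proj(f,M,model(p,n))-u) for f,M,n,u,w in obs]),(p[3:4]-.007)/.005,(p[4:]-.75)/.1])
    s=least_squares(r,p0,loss="soft_l1",f_scale=2.)
    for f,M,n,u,w in obs: print(n,np.round(u),np.round(proj(f,M,model(s.x,n))-u,1))
    print("fit",np.round(s.x,4),"sd",np.round(np.sqrt(np.diag(np.linalg.inv(s.jac.T@s.jac)))*2,4)); return s.x
NAMES=["carrier","handle_bar"]+[f"clip_{k}_pad" for k in C]
E
python3 - <<'E'
from h import *
S=dict(np.load("scene.npz"));D=dict(np.load("side.npz"))
a=[(S,S["cam_to_world"],n,np.array(u),1) for n,u in {"carrier":(384.1,237.8),"handle_bar":(399.7,166.2),"clip_near_right_pad":(350.4,150.7),"clip_near_left_pad":(438,155),"clip_far_left_pad":(449.2,200.3),"clip_far_right_pad":(350.1,185.6)}.items()]
a+=[(D,D["cam_to_world"],n,np.array(u),1) for n,u in {"carrier":(316.6,205.4),"handle_bar":(313.2,137.7),"clip_near_left_pad":(278.8,130.8),"clip_near_right_pad":(288.9,167.7),"clip_far_left_pad":(334.2,127.9),"clip_far_right_pad":(358.4,161.4)}.items()]
fit(a)
E
```

```text
carrier [384. 238.] [ 2.9 -1.4]
handle_bar [400. 166.] [-2.3 -1.4]
clip_near_right_pad [350. 151.] [1.6 1.1]
clip_near_left_pad [438 155] [0.7 1.7]
clip_far_left_pad [449. 200.] [-0.1 -0.4]
clip_far_right_pad [350. 186.] [-1.6  3.5]
carrier [317. 205.] [-0.6  0.5]
handle_bar [313. 138.] [0.3 0.9]
clip_near_left_pad [279. 131.] [0.1 1.1]
clip_near_right_pad [289. 168.] [1.7 1.3]
clip_far_left_pad [334. 128.] [-0.  -0.3]
clip_far_right_pad [358. 161.] [-3.7 -1.9]
fit [ 0.5702  0.1612 -0.0471  0.0048  0.8516  0.7564  0.615   0.7839] sd [0.002  0.0017 0.0255 0.0034 0.1278 0.1164 0.0867 0.1396]
```

```bash
cat >> h.py <<'E'
def rv(a): # tool down, jaws along world angle a
    c,s=np.cos(a),np.sin(a); return R.from_matrix([[c,s,0],[s,-c,0],[0,0,-1]]).as_rotvec()
def wrist(get_state,grab_frame,name):
    s=get_state(); f=grab_frame("wrist"); cv2.imwrite(f"pics/{name}.png",f["img"][:,:,::-1])
    T=np.eye(4); T[:3,:3]=R.from_rotvec(s["eef_rot"]).as_matrix(); T[:3,3]=s["position"]
    return f,T@f["T_tool_cam"]
E
python3 - <<'E'
from cell import *
from h import *
p=[.5702,.1612,-.047,.0048,.85,.756,.615,.784]
for a in (p[2],p[2]+np.pi):
    for z in (.44,.40,.36): print(a,z,ik([.57,.16,z],rv(a)))
movep([.3,-.4,.36],get_state()["eef_rot"])
best=None
for a in (p[2]+np.pi,p[2]):
    q=ik([.57,.16,.40],rv(a))
    if q is not None and (best is None or abs(q[5])<abs(best[0][5])): best=(q,a)
q,a=best; print("use",a,q)
set_joints(q)
f,M=wrist(get_state,grab_frame,"w1"); print(np.round(f["T_tool_cam"],3),f["fx"],get_state()["clock"])
obs=[]
for n in NAMES:
    d=tip_of("wrist",n); print(n,[(np.round(e["centre"],1).tolist(),round(e["score"],2)) for e in d[:3]], np.round(proj(f,M,model(p,n)),1))
E
```

```text
-0.047 0.44 [ 1.49018913e-01  3.81835768e-01  4.12099283e-01  1.60105984e+00
 -4.44089210e-16  1.76681524e+00]
-0.047 0.4 [ 1.49018913e-01  3.68365561e-01  2.92156444e-01  1.49458721e+00
 -4.44089210e-16  1.76681524e+00]
-0.047 0.36 [ 1.49018913e-01  3.64405818e-01  1.87292971e-01  1.39368348e+00
 -4.44089210e-16  1.76681524e+00]
3.094592653589793 0.44 [ 0.14901891  0.38183577  0.41209928  1.60105984  0.         -1.37477741]
3.094592653589793 0.4 [ 0.14901891  0.36836556  0.29215644  1.49458721  0.         -1.37477741]
3.094592653589793 0.36 [ 0.14901891  0.36440582  0.18729297  1.39368348  0.         -1.37477741]
use 3.094592653589793 [ 0.14901891  0.36836556  0.29215644  1.49458721  0.         -1.37477741]
[[ 1.     0.    -0.001 -0.   ]
 [ 0.     0.955  0.297 -0.076]
 [ 0.001 -0.297  0.955 -0.143]
 [ 0.     0.     0.     1.   ]] 291.3625130831021 4.3083
carrier [([315.4, 157.7], 0.6)] [316.1 154.6]
handle_bar [([314.3, 171.8], 0.85)] [316.3 172.2]
clip_near_left_pad [([352.0, 223.5], 0.73)] [356.  223.5]
clip_near_right_pad [([357.6, 112.5], 0.82)] [362.6 110.5]
clip_far_left_pad [([272.4, 220.4], 0.69)] [272.8 222.1]
clip_far_right_pad [([267.7, 110.6], 0.86)] [270.3 110.6]
```

View pics/w1.png

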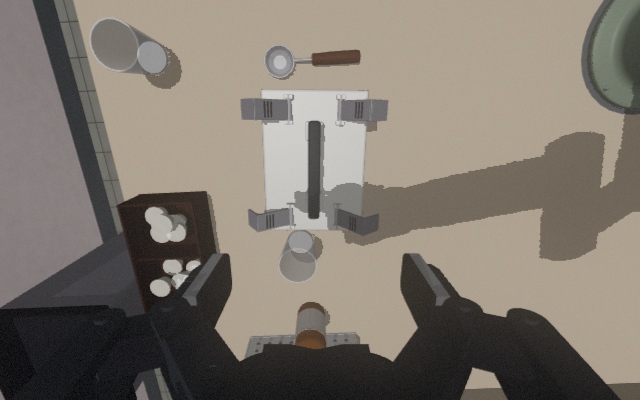

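The wrist view shows the carrier square under the tool. The bar runs (314,122)–(314,218), the clip pads sit at about (352,223), (358,112), (272,220) and (268,111), and the glass at (298,260) is clear of the box. I'll refit with this view and press the first diagonal pair.

```bash
cat >> h.py <<'E'
def press(cell,p,k):
    sx,sy=C[k]; a=p[2]+np.pi; x,y,_=world(p,(sx*.072,sy*.078,0))
    cell.movep([x,y,.205],rv(a))
    hit=cell.move_l([x,y,.1225],velocity=.04,until_force=25)
    s=cell.get_state(); print(k,hit,np.round(s["position"],4),np.round(s["contact_force"],1),round(s["clock"],1))
    cell.move_l([x,y,.205],velocity=.15)
E
python3 - <<'E'
import cell
from cell import *
from h import *
S=dict(np.load("scene.npz"));D=dict(np.load("side.npz"))
a=[(S,S["cam_to_world"],n,np.array(u),1) for n,u in {"carrier":(384.1,237.8),"handle_bar":(399.7,166.2),"clip_near_right_pad":(350.4,150.7),"clip_near_left_pad":(438,155),"clip_far_left_pad":(449.2,200.3),"clip_far_right_pad":(350.1,185.6)}.items()]
a+=[(D,D["cam_to_world"],n,np.array(u),1) for n,u in {"carrier":(316.6,205.4),"handle_bar":(313.2,137.7),"clip_near_left_pad":(278.8,130.8),"clip_near_right_pad":(288.9,167.7),"clip_far_left_pad":(334.2,127.9),"clip_far_right_pad":(358.4,161.4)}.items()]
f,M=wrist(get_state,grab_frame,"w2")
a+=[(f,M,n,np.array(u),1) for n,u in {"carrier":(315.4,157.7),"handle_bar":(314.3,171.8),"clip_near_left_pad":(352,223.5),"clip_near_right_pad":(357.6,112.5),"clip_far_left_pad":(272.4,220.4),"clip_far_right_pad":(267.7,110.6)}.items()]
p=fit(a); np.save("p.npy",p)
grab(40); print(get_state()["finger_gap"])
press(cell,p,"near_left"); press(cell,p,"far_right")
x,y,_=world(p,(0,0,0)); movep([x,y,.36],rv(p[2]+np.pi)); wrist(get_state,grab_frame,"w3")
E
```

```text
carrier [384. 238.] [ 3.1 -0.8]
handle_bar [400. 166.] [-1.9 -0.9]
clip_near_right_pad [350. 151.] [1.8 1.4]
clip_near_left_pad [438 155] [1.3 2.2]
clip_far_left_pad [449. 200.] [ 0.4 -0.2]
clip_far_right_pad [350. 186.] [-1.4  4.9]
carrier [317. 205.] [0.2 0.3]
handle_bar [313. 138.] [1.1 0.6]
clip_near_left_pad [279. 131.] [1.4 0.5]
clip_near_right_pad [289. 168.] [3.7 0.1]
clip_far_left_pad [334. 128.] [ 0.4 -0.7]
clip_far_right_pad [358. 161.] [-2.4 -1.8]
carrier [315. 158.] [-0.2 -3.2]
handle_bar [314. 172.] [0.5 0.4]
clip_near_left_pad [352. 224.] [1.9 0.2]
clip_near_right_pad [358. 112.] [ 2.3 -2. ]
clip_far_left_pad [272. 220.] [-0.5  1.7]
clip_far_right_pad [268. 111.] [ 0.6 -0. ]
fit [ 0.5721  0.1616 -0.0471  0.005   0.8924  0.8273  0.6401  0.7501] sd [0.0014 0.0011 0.0185 0.003  0.1141 0.1041 0.0799 0.1043]
-3.754875229549728e-05
near_left True [0.4974 0.2429 0.1542] [-0.2 -0.8 -0.7] 7.5
far_right False [0.6405 0.0803 0.1236] [-1.2 -0.   9. ] 11.1
```

View pics/w3.png

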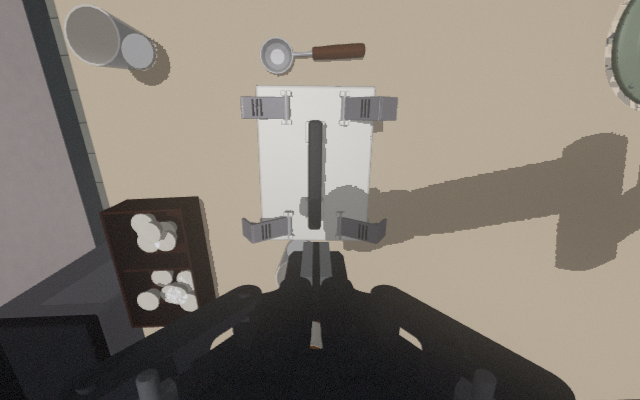

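near_left stopped early on force at z = 0.154 and is probably still raised. far_right went all the way down. I'll crop to check.

```bash
python3 - <<'E'
from cell import *
from h import *
p=np.load("p.npy"); 
im=cv2.imread("pics/w3.png")[70:260,225:415]; a=cv2.resize(im,(600,600),interpolation=cv2.INTER_CUBIC)
f=grab_frame("side"); b=f["img"][105:205,250:400,::-1]; b=cv2.resize(b,(800,533),interpolation=cv2.INTER_CUBIC)
cv2.imwrite("pics/s4.png",b)
for k in C:
    d=tip_of("side",f"clip_{k}_pad"); t=p.copy(); t[4:]=0
    print(k,[(np.round(e["centre"],1).tolist(),round(e["score"],2)) for e in d[:1]],"raised",proj(f,f["cam_to_world"],model(p,f"clip_{k}_pad")),"shut",proj(f,f["cam_to_world"],model(t,f"clip_{k}_pad")))
E
```

```text
near_left [([276.8, 136.4], 0.65)] raised [280.23423456 131.27974695] shut [274.04284257 143.74765504]
near_right [([285.7, 167.5], 0.92)] raised [292.60612931 167.76694828] shut [286.02092832 181.06499047]
far_left [([332.6, 127.3], 0.53)] raised [334.64091639 127.20393192] shut [338.52650789 135.48045467]
far_right [([363.0, 171.7], 0.92)] raised [356.00975176 159.61247716] shut [361.5302124 169.8480971]
```

View pics/s4.png

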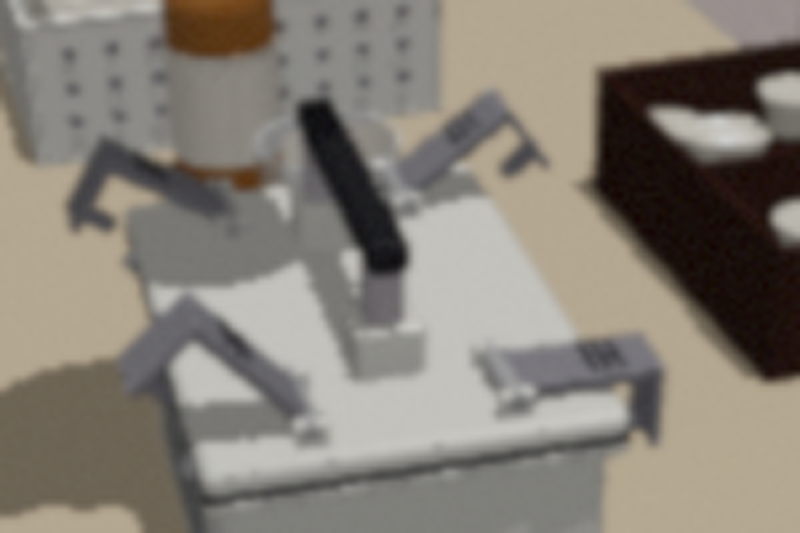

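The crop shows far_right flat along the rim, with its pad at the predicted shut pixel. near_left (140,180 in the crop) is only partly lowered. So far_right counts as the first clip closed, and near_left comes next, which keeps the diagonal order. I'll press near_left again slightly inward, more slowly and with a higher force limit.

```bash
sed -i 's/sx\*.072,sy\*.078,0/sx*.068,sy*.078,0/; s/velocity=.04,until_force=25/velocity=.03,until_force=35/' h.py; python3 - <<'E'
import cell
from cell import *
from h import *
p=np.load("p.npy")
press(cell,p,"near_left")
x,y,_=world(p,(0,0,0)); movep([x,y,.36],rv(p[2]+np.pi))
f=grab_frame("side"); b=f["img"][105:205,250:400,::-1]; cv2.imwrite("pics/s5.png",cv2.resize(b,(800,533),interpolation=cv2.INTER_CUBIC))
print(get_state()["clock"],[(k,[np.round(e["centre"],1).tolist() for e in tip_of("side",f"clip_{k}_pad")[:1]]) for k in C])
E
```

```text
near_left False [0.508  0.2427 0.1237] [-4.3 -1.6 10.4] 16.6
18.0833 [('near_left', [[277.2, 145.1]]), ('near_right', [[288.6, 168.9]]), ('far_left', [[333.2, 128.8]]), ('far_right', [[363.2, 172.4]])]
```

View pics/s5.png

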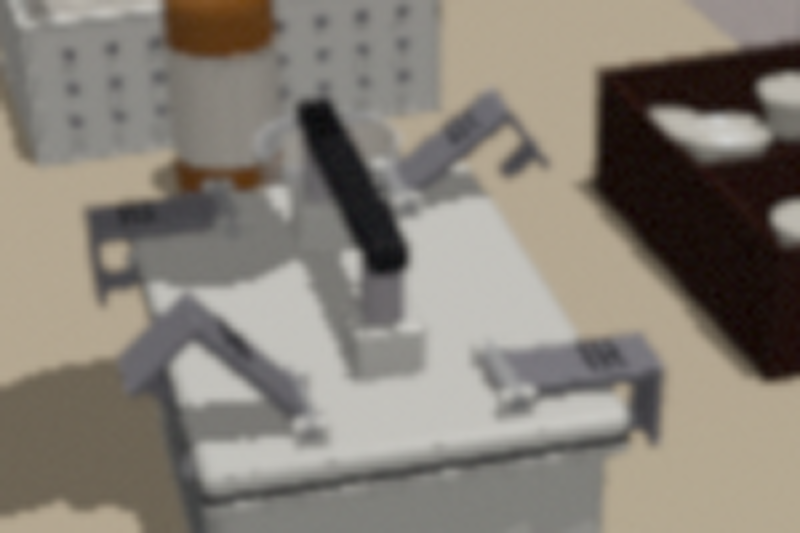

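near_left's arm at (90–230, 210 in the crop) is now flat, with its pad at row 145 against a predicted shut row of 144 (raised is 131). Next are the other two clips.

```bash
python3 - <<'E'
import cell
from cell import *
from h import *
p=np.load("p.npy")
press(cell,p,"near_right"); press(cell,p,"far_left")
x,y,_=world(p,(0,0,0)); movep([x,y,.32],rv(p[2]+np.pi)); let_go()
w,M=wrist(get_state,grab_frame,"w6")
print([(n,[np.round(e["centre"],1).tolist() for e in tip_of("wrist",n)[:1]],proj(w,M,model(p,n))) for n in ["handle_bar"]])
f=grab_frame("side"); b=f["img"][105:205,250:400,::-1]; 
cv2.imwrite("pics/s6.png",np.vstack([cv2.resize(b,(450,300),interpolation=cv2.INTER_CUBIC),cv2.resize(w["img"][:,:,::-1],(450,281))]))
print(get_state()["clock"],[(k,[np.round(e["centre"],1).tolist() for e in tip_of("side",f"clip_{k}_pad")[:1]]) for k in C])
E
```

```text
near_right False [0.5006 0.0868 0.1237] [-4.  -0.4 12.2] 22.0
far_left False [0.6439 0.2364 0.1238] [-0.9 -0.8  9.5] 26.4
[('handle_bar', [[315.8, 186.1]], array([316.40268259, 185.56998396]))]
28.7 [('near_left', [[274.5, 145.7]]), ('near_right', [[284.8, 184.0]]), ('far_left', [[337.5, 137.4]]), ('far_right', [[365.4, 172.7]])]
```

View pics/s6.png

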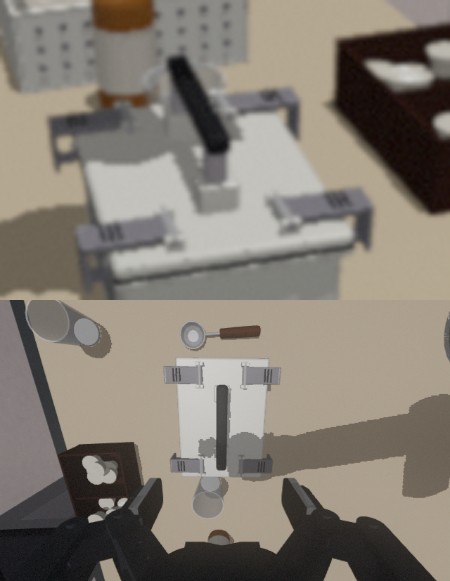

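The side crop and the wrist view show all four clips lying flat with their hooks over the rim, and the pads match the predicted shut pixels. The bar is where the fit says. Now I'll grip it and draw the handle up.

```bash
python3 - <<'E'
from cell import *
from h import *
p=np.load("p.npy"); a=rv(p[2]+np.pi)
x,y,_=world(p,(0,0,0)); z=.158+p[3]-.019
move_l([x,y,z],velocity=.12); grab(60); s=get_state(); print(s["finger_gap"],np.round(s["contact_force"],1),s["position"])
h=move_l([x,y,z+.075],velocity=.03,until_force=28)
s=get_state(); print(h,np.round(s["contact_force"],1),s["position"],s["finger_gap"],s["clock"])
sleep(.3); print(np.round(get_state()["contact_force"],1))
f=grab_frame("scene"); cv2.imwrite("pics/s7.png",cv2.resize(f["img"][110:270,310:480,::-1],(600,565),interpolation=cv2.INTER_CUBIC))
E
```

```text
0.17666395227205747 [ 3.1 -0.5 -0. ] [0.57310322 0.16154385 0.14429107]
True [ 1.6  1.2 -0.3] [0.57309845 0.16152159 0.20347314] 0.17708311406395474 32.975
[-0.2  1.1  0.1]
```

View pics/s7.png

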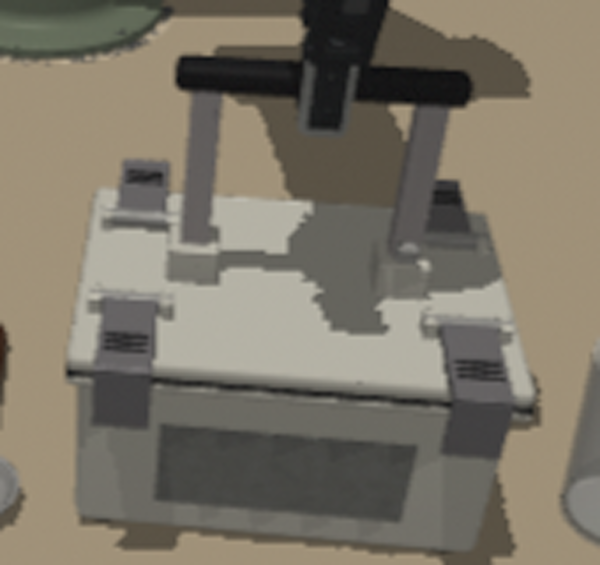

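The handle is up and the pull ended at the stop, after 59 mm of travel. A small light spot at (408,248) above the left sleeve looks like the button. I'll pull again to confirm, then push down lightly as a lock test, since friction alone would give only about 6 N.

```bash
python3 - <<'E'
from cell import *
from h import *
def go(dz,F,v=.02):
    P=get_state()["position"]; h=move_l(P+[0,0,dz],velocity=v,until_force=F); s=get_state(); print(dz,h,np.round(s["position"],4),np.round(s["contact_force"],1),s["finger_gap"])
go(.012,35); go(-.008,14); 
let_go(); go(.12,None,.15)
p=np.load("p.npy")
f=grab_frame("scene"); im=f["img"][110:270,310:480,::-1]
for v in (.066,.056): 
    q=p.copy(); q[3]=v; print(v,proj(f,f["cam_to_world"],model(q,"handle_bar")))
print([(n,[(np.round(e["centre"],1).tolist(),e["score"]) for e in tip_of("scene",n)[:2]]) for n in ("handle_bar","lock_button")],proj(f,f["cam_to_world"],world(p,(.009,.05,.15))))
cv2.imwrite("pics/s8.png",cv2.resize(im,(600,565),interpolation=cv2.INTER_CUBIC)); print(get_state()["clock"])
E
```

```text
0.012 True [0.573  0.1615 0.2035] [2.1 0.1 0.4] 0.17553566286606112
-0.008 True [0.5731 0.1615 0.2009] [-1.6 -0.4  4.5] 0.17457143687224497
0.12 False [0.5727 0.1615 0.3192] [ 0.2  0.3 -1.2] 1.0003133776118343
0.066 [402.58291451 132.40186797]
0.056 [401.75241099 138.06877329]Traceback (most recent call last):
  File "<stdin>", line 11, in <module>
ValueError: it knows: carrier, clip_far_left_pad, clip_far_right_pad, clip_near_left_pad, clip_near_right_pad, handle_bar
```

```bash
python3 - <<'E'
from cell import *
from h import *
f=grab_frame("scene"); im=f["img"][::,:,::-1]
print(tip_of("scene","handle_bar")[:1],[(k,[np.round(e["centre"],1).tolist() for e in tip_of("scene",f"clip_{k}_pad")[:1]]) for k in C])
b=im[120:200,340:460]
g=grab_frame("side")["img"][85:185,260:380,::-1]
cv2.imwrite("pics/s8.png",np.hstack([cv2.resize(b,(480,400),interpolation=cv2.INTER_CUBIC)[:,:,:],cv2.resize(g,(320,400),interpolation=cv2.INTER_CUBIC)])); print(get_state()["clock"])
E
```

```text
[{'centre': [397.4, 134.9], 'score': 0.79}] [('near_left', [[433.7, 166.5]]), ('near_right', [[348.8, 156.9]]), ('far_left', [[443.9, 210.5]]), ('far_right', [[348.0, 205.9]])]
36.0333
```

View pics/s8.png

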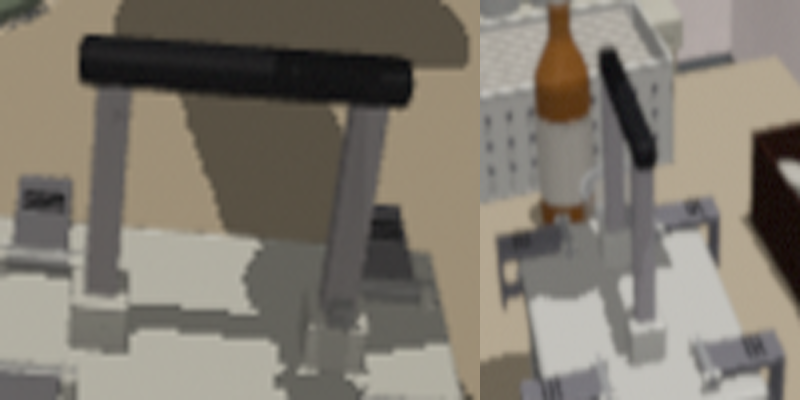

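The bar stays up at row 135 with the fingers off, the clips are flat, and a small square shows at (342,310) at the foot of the left post. The downward test moved 2.6 mm before stopping, so I'll confirm the lock with a slow, light push on the bar top using shut fingers.

```bash
python3 - <<'E'
from cell import *
from h import *
P=get_state()["position"]; grab(40)
move_l([P[0],P[1],.245],velocity=.15); sleep(.3)
h=move_l([P[0],P[1],.215],velocity=.01,until_force=14); s=get_state(); print(h,s["position"],s["contact_force"])
move_l([P[0],P[1],.34],velocity=.15)
f=grab_frame("scene"); print(tip_of("scene","handle_bar")[:1],get_state()["clock"])
E
```

```text
True [0.57303362 0.1615634  0.2283857 ] [-0.4789541   0.55898604  5.09957351]
[{'centre': [398.7, 135.3], 'score': 0.57}] 40.5083
```

```bash
python3 -c "
from cell import *
sign_off()"
```

```text
the job is handed in; nothing more can be done
```

The carrier is closed up, its handle is locked up, and the job is handed in at about 41 s on the robot's clock. The gripper was well clear of everything.

- **Clips:** they closed in the order far_right, near_left, near_right, far_left, which is one diagonal and then the other. My first press on near_left hit the force limit early and left the clip only partly lowered. That made far_right the first to close, and I pressed near_left fully shut right after it. On the full presses the tool reached the shut height at about 10 N. The last side view matches all four clips lying flat.
- **Handle:** I drew it up to its stop and let go.
- **Lock:** the first push-down test gave about 2.6 mm before it held. A second slow push on the bar top met 14 N at 0.228 m, close to the 0.229 m expected for a locked handle, where friction alone would give about 6 N.
- **Not confirmed:** the lock button shows only as a faint small square in the picture, and the detector does not know it, so the lock rests mainly on the push test. I touched only the clips and the handle, but made no separate final check of the other items on the counter.

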